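Unscrew the lid of the blue lens canister

TASK

Open the lens canister with the blue lid: unscrew the lid counter-clockwise until its threads come free, lift it straight off, and set it down right way up on the middle of the lens tissue packet, then let go. Leave the canister with the red lid closed.

Things in the scene. Friction and masses are not known exactly. Their poses are not given: they have to be found in the camera images.
- blue_lid_center (a point): Centre (half-way up, on the axis) of the blue screw lid: round knurled plastic cap, 46 mm across, 24 mm high, 60 g, white index mark on its flat top; z up, x along the mark. Screwed on, its underside is 46.5 mm above the table. Turned counter-clockwise from above it comes free after 60 to 70 degrees; a stop ends the turn at about 110: turn 80 to 90 in one grasp. It turns easily.
- red_lid_center (a point): Centre of the red screw lid of the other canister: same shape and size as the blue one. To be left alone. Which canister stands where varies.
- blue_jar: Aluminium canister with a blue band, under the blue lid, fixed to the table: square foot 64 x 64 x 6 mm, round body 40 mm across up to 46 mm height, neck 29 mm across (38 over its two steep threads) up to 66.5 mm. Origin on its axis at table height. The lid may stay at its height while it turns; once free it must rise 20 mm to clear the neck; before that it cannot be pulled off.
- tissue_top (a point): Centre of the top face of the packet of lens tissue, white and turquoise, 62 x 100 x 12 mm, lying flat and fixed on the table; x along its short side, y along its long side; the top is 12 mm above the table.
Mind the look-alikes: they are no part of the job. There is more than one size of the part that bears blue_lid_center; the job needs the smallest.

How it is judged:
On the way, in this order (a step that is already met when the one before it is completed fails the run):
1. the blue lid is unscrewed: turned by more than 40 degrees while still down on its canister (angle between the x axis of blue_lid_center and the x axis of blue_jar, either way round above 0.7 rad and z of blue_lid_center in the frame of blue_jar below 0.069 m and horizontal distance between blue_lid_center and blue_jar below 0.01 m).
2. the blue lid is lifted off, above its canister (z of blue_lid_center in the frame of blue_jar above 0.08 m and horizontal distance between blue_lid_center and blue_jar below 0.04 m).
At the end, for the whole second after the job is handed in: The blue lid lies right way up (within 10 degrees) on the packet of lens tissue, its centre within 20 mm of the packet's centre; the red lid is still on its canister (moved less than 15 mm) (horizontal distance between blue_lid_center and tissue_top below 0.02 m and z of blue_lid_center in the frame of tissue_top between 0.007 and 0.017 m and angle between blue_lid_center's own z axis and vertical below 0.17 rad and distance of red_lid_center from where it was at the start of the episode below 0.015 m); the robot touches nothing.
It fails at once if the red lid is lifted or pushed off its seat (15 mm) (distance of red_lid_center from where it was at the start of the episode above 0.015 m).
It also fails if it takes over 42 s, if anything falls off the work surface, if the arm or the gripper's body presses on something with over 40 N, if the wrist force passes 120 N, or if a joint passes its speed limit or range.

ROBOT

A 7-joint arm with a two-finger parallel gripper is mounted at the origin on a cart in front of the work surface, level with it; the furniture and walls round the work are solid. World frame = base frame: x ahead of the robot, y to its left, z up, the work surface at z = 0. Lengths are in m, angles in rad, forces in N, time in s.
With the tool pointing down it reaches from about 0.425 to 0.925 m from the base axis. Payload 6.8 kg.
Tool frame: the origin (TCP) lies on the centre line of the jaws, within the pads' length; the fingertips stand 25 mm ahead of it and the grasp point (between the pads) lies 6 mm ahead of it; z points along the fingers, y is the line along which they close (so a half turn about z gives the same grasp; the last joint's range is limited). The gripper opens to 85 mm and grips with 20 to 120 N. Pads are 22 mm wide; open, the fingers measure 114 mm over their backs; the gripper's body (76 mm by 85 mm) begins 54 mm behind the grasp point. The pads swing forward as they close: fully open they stand 13 mm farther back than shut.
Start: joints at [1.112, 0.477, 0.022, 1.555, -0.011, 1.109, -0.083], TCP at [0.232, -0.634, 0.256] pointing down, gripper open.
Joint ranges: [-2.96, 2.96], [-0.34, 2.1], [-1.41, 1.46], [0.24, 2.44], [-1.37, 4.51], [0.17, 1.92], [-2.96, 2.96]. Speed limits (rad/s): [2.39, 2.39, 3.14, 3.14, 3.14, 3.14, 3.14].

INTERFACE

Orientations are given as a rotation vector (axis times angle).
In Python, from bench import telemetry, grab_frame, job gives the robot as it stands.
- The arm moves only by the tool apply_moves, never from a script. Its argument "rows" is a list of rows, each a list of 2 entries, a list of its own where there are three numbers: the shift along the tool's x, y, z each as a share of 250 mm, from -1 to 1, then the turn, a rotation vector about the tool's x, y, z each as a share of pi rad, from -1 to 1. A call has 1 to 10 rows; each row is the pose to reach, as a shift and turn from the pose commanded when the call began, along the tool's axes at that moment, turning the shorter way round; what a row does not reach only later rows make up. A row lasts 1/8 s, in which the tool goes at most 62.5 mm and 10.7 degrees, less where a joint would pass 70% of its speed; a pose out of reach is approached as far as the arm can. A call with a number of a shift or a turn outside -1 to 1 is refused whole. A call with a gripper value outside its range is refused whole. "jaw" is the gripper's target within -1 to 1 (fully open at 1, half-way at 0, shut at -1), set as the call begins (left out, the last holds). The fingers move at their own pace and stop on an object; "newtons" is the grip in N (left out, the last holds). Time passes only in rows, so rows that repeat a pose let the fingers close. It gives the time, the measured TCP pose, the force, the opening and the grip force at its end, in the units of the state.
- telemetry.get_obs(): the state, without advancing time (a new reading comes with each control period).
- grab_frame(name): name is "scene" or "top"; returns a dict with "frame" (480x640x3 uint8, red, green, blue), "vertical_fov" (degrees; the focal length in pixels is half the picture's height over the tangent of half this angle, whatever the lens; pixels are square), "cx", "cy" (the principal point, pixels), "k1" (the pictures are not rectified: a ray, as slopes to the right and down, at radius r is drawn at 1 + k1 r^2 times it, then the intrinsics apply), "origin" and "attitude" of the camera in the world. Camera axes: x right, y up, looking along -z (the intrinsics and any distortion apply to the point x, -y, -z); pixel columns grow to the right and rows downward; lengths in m; the calibration is good to about 2 mm. A picture is of the moment at which its call begins. There is no depth.
- job.hand_in(): hands the job in; it is judged then, once.
The state is a dict: "clock": time; "joints": joint angles; "qvel": joint speeds; "tau": joint torques, N m; "tcp_pos": TCP position; "orientation": TCP orientation; "contact_force": force on the tool from outside, world axes, zero at the start; "moment": the same for the moment, N m; "grip_width": finger opening in m; "gripper_force": force on a finger pad.
Only numpy, scipy, OpenCV 4.12 (cv2) and the standard library are available. Lean on these libraries where they do the work, as an engineer would, in place of code of your own. Each camera call takes 0.05 s, during which the arm holds its last target. There are 200 camera calls.

## Working session

There is one attempt and no reset: what is moved stays moved. The work goes in short steps, Python scripts to look and compute and a tool call to move; the robot and the scene stay as the last step left them, time stands still between calls to the robot, and variables do not carry over. Pictures are saved under pics/ and viewed, at most 10 in all, crops included, and the job is handed in when it is done.

Besides the shell and the picture viewer there is one more tool, called as name([rows], argument=value, ...), one row to a line, values as JSON. apply_moves: Moves the arm, as the interface text tells. Its arguments: {"type":"object","properties":{"rows":{"type":"array"},"jaw":{"type":"number"},"newtons":{"type":"number"}},"required":["rows"]}

```bash
mkdir -p pics
cat > h.py <<'E'
import numpy as np,cv2,pickle
from scipy.spatial.transform import Rotation as R
def att(a):
    a=np.array(a,float)
    return a if a.shape==(3,3) else (R.from_rotvec(a).as_matrix() if a.size==3 else R.from_quat(a).as_matrix())
def cam(f):
    F=240/np.tan(np.radians(f['vertical_fov'])/2)
    return np.array([[F,0,f['cx']],[0,F,f['cy']],[0,0,1]]),np.array([f['k1'],0,0,0,0.])
def ray(f,uv):
    K,d=cam(f);p=cv2.undistortPoints(np.array([[uv]],float),K,d)[0,0]
    return np.array(f['origin']),att(f['attitude'])@np.array([p[0],-p[1],-1])
def onz(f,uv,z):
    o,d=ray(f,uv);return o+d*(z-o[2])/d[2]
def proj(f,P):
    K,d=cam(f);c=att(f['attitude']).T@(np.array(P)-np.array(f['origin']));c=c*[1,-1,-1]
    return cv2.projectPoints(c.reshape(1,1,3),np.zeros(3),np.zeros(3),K,d)[0][0,0]
E
python3 - <<'E'
from h import *
from bench import telemetry,grab_frame
for n in("scene","top"):
    f=grab_frame(n);pickle.dump(f,open(n+'.pkl','wb'));cv2.imwrite(f'pics/{n}0.png',f['frame'][:,:,::-1])
    print({k:v for k,v in f.items() if k!='frame'})
print(telemetry.get_obs())
E
```

```text
{'vertical_fov': 49.090240923383334, 'cx': 319.25048715909566, 'cy': 242.1824316865985, 'k1': -0.13723008416042437, 'origin': array([-0.09620597,  0.6363556 ,  0.44280771]), 'attitude': array([ 0.49825631, -1.37383455, -2.09146009])}
{'vertical_fov': 53.634784423971595, 'cx': 315.75785210611025, 'cy': 230.0733149276051, 'k1': -0.05861146795535172, 'origin': array([ 0.36896744, -0.03792894,  0.9256724 ]), 'attitude': array([ 0.10228019, -0.0503276 , -1.55142248])}
{'clock': 0.1, 'joints': array([ 1.11185455,  0.47772259,  0.02233111,  1.55632332, -0.01150953,
        1.10932797, -0.08311169]), 'qvel': array([-2.91769067e-04, -2.06650545e-03,  1.72013974e-03, -1.71471587e-03,
       -3.00919272e-04, -2.71865170e-05,  8.02825772e-04]), 'tau': array([ 3.89481371e-03, -5.97762179e+01,  1.61330145e+00, -2.81956404e+01,
        1.27690419e-02,  5.01106493e-03,  2.76873078e-05]), 'tcp_pos': array([ 0.23182387, -0.63342224,  0.25543159]), 'orientation': array([-3.09179370e+00, -5.48021194e-01,  6.16705585e-04]), 'contact_force': array([-0.53252658, -0.49750856, -0.04972572]), 'moment': array([-0.03482374,  0.0156986 , -0.08623693]), 'gripper_force': 0.0, 'grip_width': 0.08538733980689972}
```

View pics/scene0.png

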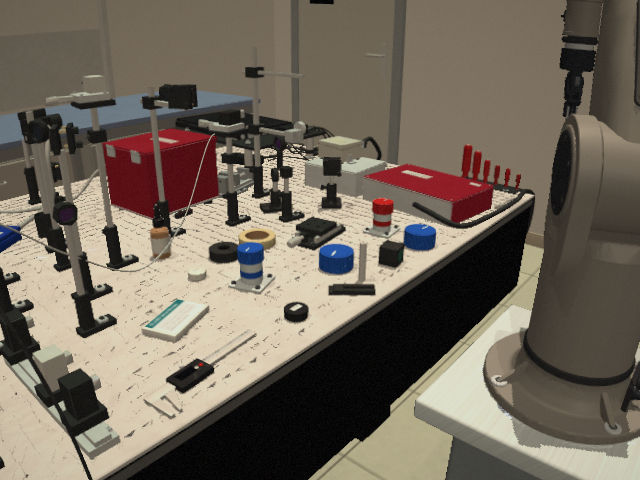

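View pics/top0.png

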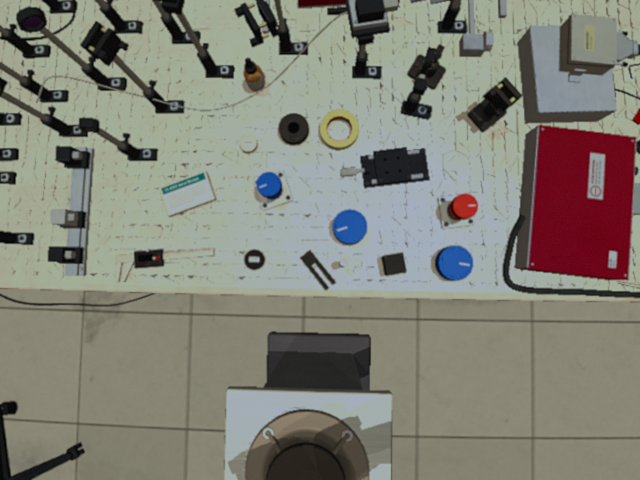

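The top view shows three blue lids: (269,186) on a canister with a square foot, and larger loose ones at (350,227) and (454,262). The one at (269,186) is the smallest and is screwed onto a blue-banded canister, so it fits the description. The red lid is at (463,207) and the packet at (188,193).

Run:
```python
from h import *
t=pickle.load(open('top.pkl','rb'));s=pickle.load(open('scene.pkl','rb'))
def blobs(f,lo,hi,amin):
    hsv=cv2.cvtColor(f['frame'],cv2.COLOR_RGB2HSV);m=cv2.inRange(hsv,lo,hi)
    return m,[c for c in cv2.findContours(m,cv2.RETR_EXTERNAL,cv2.CHAIN_APPROX_NONE)[0] if cv2.contourArea(c)>amin]
for z,lab in((.0705,'jar'),(.024,'loose')):
  for c in blobs(t,(100,140,60),(125,255,255),150)[1]:
    h=cv2.convexHull(c)[:,0,:].astype(float);P=np.array([onz(t,p,z)[:2] for p in h]).astype(np.float32)
    (x,y),r=cv2.minEnclosingCircle(P);print(lab,cv2.minEnclosingCircle(c),x,y,'diam mm',2000*r)
# lid top alone: brighter
m,cs=blobs(t,(100,140,60),(125,255,255),150)
im=t['frame'][:,:,::-1]
a=cv2.resize(im[150:220,150:310],(800,350),interpolation=cv2.INTER_CUBIC)
b=cv2.resize(s['frame'][225:345,130:290,::-1],(320,240),interpolation=cv2.INTER_CUBIC)
o=np.zeros((600,800,3),np.uint8);o[:350]=a;o[355:595,:320]=b;cv2.imwrite('pics/crop1.png',o)
for u in((139,155),(150,155)):print('post base',onz(t,u,0.0))
for c in blobs(s,(100,140,40),(125,255,255),100)[1]:print('scene',cv2.boundingRect(c))
# packet: low-sat bright pale; teal stripe + white
hsv=cv2.cvtColor(t['frame'],cv2.COLOR_RGB2HSV)
print([ (u,tuple(hsv[u[1],u[0]])) for u in((190,200),(175,190),(150,210),(220,215),(188,183))])
```

```text
jar ((454.64111328125, 262.2453918457031), 17.67885971069336) 0.3981684446334839 -0.25863784551620483 diam mm 63.11113387346268
jar ((349.3888854980469, 226.5), 16.91036033630371) 0.45994868874549866 -0.06932210177183151 diam mm 61.59084662795067
jar ((269.4166564941406, 184.5833282470703), 12.92349624633789) 0.5350070595741272 0.07792633771896362 diam mm 48.39365929365158
loose ((454.64111328125, 262.2453918457031), 17.67885971069336) 0.39975616335868835 -0.2706388533115387 diam mm 66.53198599815369
loose ((349.3888854980469, 226.5), 16.91036033630371) 0.4648958146572113 -0.07102905958890915 diam mm 64.92896378040314
loose ((269.4166564941406, 184.5833282470703), 12.92349624633789) 0.5442103147506714 0.0841272845864296 diam mm 51.053326576948166
post base [0.60686189 0.35671908 0.        ]
post base [0.60695574 0.33368802 0.        ]
scene (319, 244, 34, 30)
scene (237, 243, 26, 21)
scene (0, 226, 22, 27)
scene (404, 224, 32, 26)
[((190, 200), (np.uint8(46), np.uint8(17), np.uint8(169))), ((175, 190), (np.uint8(85), np.uint8(39), np.uint8(149))), ((150, 210), (np.uint8(47), np.uint8(28), np.uint8(174))), ((220, 215), (np.uint8(58), np.uint8(18), np.uint8(173))), ((188, 183), (np.uint8(87), np.uint8(131), np.uint8(111)))]
```

View pics/crop1.png

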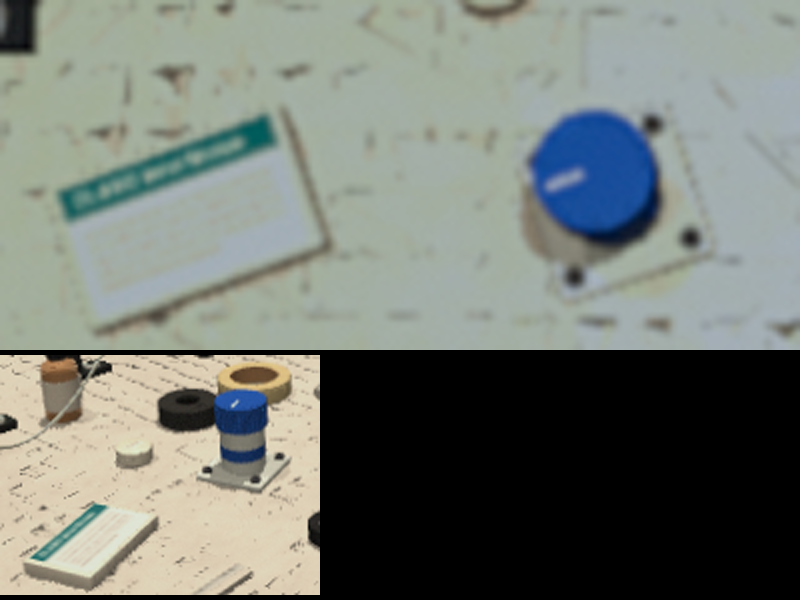

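The crop confirms the target: a small blue lid (top centre about (268.7,184.4)) with its mark pointing to the packet, on a blue-banded canister. The other two lids measure 62-65 mm across, so they are too big. The packet's corners in the crop are at (60,190), (275,113), (326,240) and (93,326).

Run:
```python
from h import *
from bench import telemetry
t=pickle.load(open('top.pkl','rb'));s=pickle.load(open('scene.pkl','rb'))
q=np.array([(60,190),(275,113),(326,240),(93,326)],float)/5+[149.6,149.6]
P=np.array([onz(t,p,.012) for p in q]);print(P.round(4));print('edges',np.linalg.norm(P-np.roll(P,-1,0),axis=1).round(4),'c',P.mean(0))
L=onz(t,np.array([593,172])/5+149.6,.0705);print('lid',L)
# same from scene: full-lid blob bounding box centre at lid centre
b=(237,243,26,21);o1,d1=ray(s,(249.6,253.5));o2,d2=ray(t,np.array([593,172])/5+149.6)
print('lid from scene z=.0585',onz(s,(249.6,253.5),.0585), 'reproj',proj(s,[L[0],L[1],.0585]))
c=P.mean(0);print('packet reproj scene',proj(s,c))
q4=[(25+1,570),(103,505),(158,515),(92,578)]
print('scene packet', onz(s,(130+ (100+25+158+92)/4/2,225+((503+563+517+576)/4-355)/2),.012))
o=telemetry.get_obs();Rt=R.from_rotvec(o['orientation']).as_matrix();print(Rt.round(3))
# post heights near packet: scene tops
print('reach',np.hypot(*L[:2]),np.hypot(*c[:2]))
```

```text
[[0.5378 0.3013 0.012 ]
 [0.5696 0.2159 0.012 ]
 [0.5189 0.1932 0.012 ]
 [0.4835 0.285  0.012 ]]
edges [0.0911 0.0555 0.0984 0.0566] c [0.52745498 0.24883199 0.012     ]
lid [0.53586904 0.08029523 0.0705    ]
lid from scene z=.0585 [0.53342679 0.08117679 0.0585    ] reproj [249.0235972  252.95488201]
packet reproj scene [175.01192973 315.08021627]
scene packet [0.51960003 0.2509213  0.012     ]
[[ 0.939  0.344 -0.001]
 [ 0.344 -0.939  0.002]
 [-0.    -0.002 -1.   ]]
reach 0.5418514090312605 0.5832033244413241
```

apply_moves([
  [[0.707, -0.755, 0], [0, 0, 0]],
  [[0.707, -0.755, 0], [0, 0, 0]],
  [[0.707, -0.755, 0], [0, 0, 0]],
  [[0.707, -0.755, 0], [0, 0, 0]],
  [[0.707, -0.755, 0], [0, 0, 0]],
], jaw=1)

```text
clock: 0.72
tcp_pos: [0.3352, -0.3914, 0.2562]
orientation: [-3.09, -0.559, -0.001]
contact_force: [0.6, -0.4, -0.4]
grip_width: 0.0852
gripper_force: 0.0
```

apply_moves([
  [[0.707, -0.755, 0], [0, 0, 0]],
  [[0.707, -0.755, 0], [0, 0, 0]],
  [[0.707, -0.755, 0], [0, 0, 0]],
  [[0.707, -0.755, 0], [0, 0, 0]],
  [[0.707, -0.755, 0], [0, 0, 0]],
])

```text
clock: 1.35
tcp_pos: [0.4358, -0.1545, 0.2565]
orientation: [-3.091, -0.558, -0.002]
contact_force: [-1.0, -0.8, -0.1]
grip_width: 0.0854
gripper_force: 0.0
```

apply_moves([
  [[0.707, -0.755, 0], [0, 0, 0]],
  [[0.707, -0.755, 0], [0, 0, 0]],
  [[0.707, -0.755, 0], [0, 0, 0]],
  [[0.707, -0.755, 0], [0, 0, 0]],
  [[0.707, -0.755, 0], [0, 0, 0]],
  [[0.707, -0.755, 0], [0, 0, 0]],
])

```text
clock: 2.1
tcp_pos: [0.5356, 0.0787, 0.2557]
orientation: [3.093, 0.547, -0.002]
contact_force: [0.4, 0.0, 0.3]
grip_width: 0.0857
gripper_force: 0.0
```

```bash
cat > st.py <<'E'
import sys
from h import *
from bench import telemetry
o=telemetry.get_obs();Rt=R.from_rotvec(o['orientation']).as_matrix()
print('t',o['clock'],'tcp',o['tcp_pos'].round(4),'j',o['joints'].round(3),'F',o['contact_force'].round(1),'M',o['moment'].round(2),'w',o['grip_width'],o['gripper_force'])
print(Rt.round(3).tolist())
g=np.array(list(map(float,sys.argv[1:4])))
print('share',(Rt.T@(g-o['tcp_pos'])/.25).round(3))
E
python3 st.py .535 .0805 .0725
```

```text
t 2.1 tcp [0.5356 0.0787 0.2557] j [ 0.098  0.292 -0.432  1.852  0.142  1.028 -1.613] F [0.4 0.  0.3] M [-0.03 -0.04 -0.02] w 0.08567497487610257 0.0
[[0.939, 0.343, -0.001], [0.343, -0.939, -0.001], [-0.001, 0.0, -1.0]]
share [ 0.001 -0.008  0.733]
```

apply_moves([
  [[0.0, -0.008, 0.2], [0, 0, 0]],
  [[0.0, -0.008, 0.4], [0, 0, 0]],
  [[0.0, -0.008, 0.55], [0, 0, 0]],
  [[0.0, -0.008, 0.68], [0, 0, 0]],
  [[0.0, -0.008, 0.733], [0, 0, 0]],
  [[0.0, -0.008, 0.733], [0, 0, 0]],
])

```text
clock: 2.85
tcp_pos: [0.5344, 0.0802, 0.0728]
orientation: [3.093, 0.545, -0.002]
contact_force: [0.1, 0.2, -0.0]
grip_width: 0.0854
gripper_force: 0.0
```

```bash
python3 st.py .535 .0805 .0725
python3 - <<'E'
from h import *
from bench import grab_frame
f=grab_frame('scene');t=grab_frame('top')
a=cv2.resize(f['frame'][170:310,170:330,::-1],(480,420),interpolation=cv2.INTER_CUBIC)
b=cv2.resize(t['frame'][120:260,215:320,::-1],(315,420),interpolation=cv2.INTER_CUBIC)
cv2.imwrite('pics/c2.png',np.hstack([a,b]))
E
```

```text
t 2.85 tcp [0.5344 0.0802 0.0728] j [ 0.022  0.535 -0.361  1.996  0.298  0.663 -1.753] F [ 0.1  0.2 -0. ] M [-0.01 -0.04  0.04] w 0.08544047010907328 0.0
[[0.94, 0.342, -0.001], [0.342, -0.94, -0.001], [-0.002, 0.001, -1.0]]
share [ 0.003 -0.     0.001]
```

View pics/c2.png

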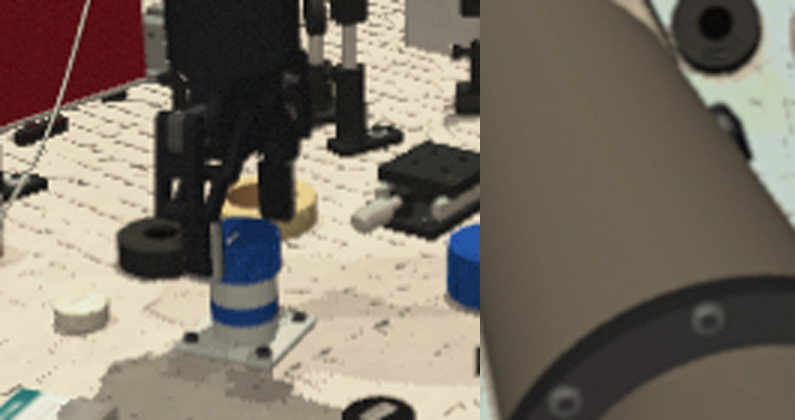

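The near finger is left of the lid at (205,265) in the crop and the far finger is behind it at (280,215), so the lid is between them. Closing now.

apply_moves([
  [[0, 0, 0], [0, 0, 0]],
  [[0, 0, 0], [0, 0, 0]],
  [[0, 0, 0], [0, 0, 0]],
  [[0, 0, 0], [0, 0, 0]],
  [[0, 0, 0], [0, 0, 0]],
  [[0, 0, 0], [0, 0, 0]],
  [[0, 0, 0], [0, 0, 0]],
  [[0, 0, 0], [0, 0, 0]],
], jaw=-1, newtons=40)

```text
clock: 3.95
tcp_pos: [0.5362, 0.0799, 0.0744]
orientation: [3.091, 0.545, 0.003]
contact_force: [0.3, -5.5, 8.4]
grip_width: 0.0442
gripper_force: 39.8
```

```bash
python3 st.py .535 .0805 .0725
python3 - <<'E'
from h import *
from bench import grab_frame
f=grab_frame('scene')
cv2.imwrite('pics/c3.png',cv2.resize(f['frame'][170:310,170:330,::-1],(640,560),interpolation=cv2.INTER_CUBIC))
E
```

```text
t 3.95 tcp [0.5362 0.0799 0.0744] j [ 0.021  0.532 -0.361  1.994  0.3    0.664 -1.754] F [ 0.3 -5.5  8.4] M [-1.32 -0.12 -0.05] w 0.04423291366566233 39.75602025166154
[[0.94, 0.342, 0.003], [0.342, -0.94, -0.002], [0.002, 0.003, -1.0]]
share [-0.004 -0.004  0.008]
```

View pics/c3.png

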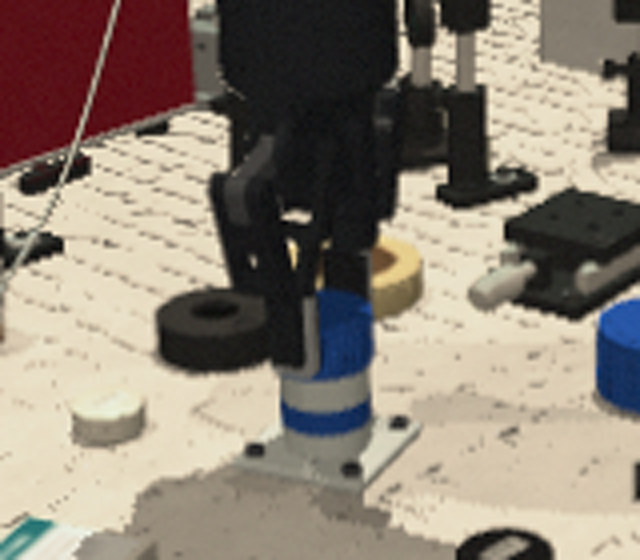

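apply_moves([
  [[0, 0, -0.004], [0, 0, -0.05]],
  [[0, 0, -0.004], [0, 0, -0.1]],
  [[0, 0, -0.004], [0, 0, -0.15]],
  [[0, 0, -0.004], [0, 0, -0.2]],
  [[0, 0, -0.004], [0, 0, -0.25]],
  [[0, 0, -0.004], [0, 0, -0.3]],
  [[0, 0, -0.004], [0, 0, -0.35]],
  [[0, 0, -0.004], [0, 0, -0.41]],
  [[0, 0, -0.004], [0, 0, -0.47]],
  [[0, 0, -0.004], [0, 0, -0.47]],
])

```text
clock: 5.25
tcp_pos: [0.5365, 0.0793, 0.0745]
orientation: [1.917, 2.484, -0.001]
contact_force: [5.0, -5.5, -0.1]
grip_width: 0.0441
gripper_force: 41.2
```

```bash
python3 st.py .535 .0805 .0725
python3 - <<'E'
from h import *
from bench import grab_frame
f=grab_frame('scene')
cv2.imwrite('pics/c4.png',cv2.resize(f['frame'][170:310,170:330,::-1],(640,560),interpolation=cv2.INTER_CUBIC))
E
```

```text
t 5.25 tcp [0.5365 0.0793 0.0745] j [ 0.293  0.616 -0.718  1.975  0.586  0.765 -0.516] F [ 5.  -5.5 -0.1] M [-1.15 -0.92  0.07] w 0.04406726780530457 41.17124210111797
[[-0.253, 0.967, 0.003], [0.967, 0.253, -0.002], [-0.003, 0.002, -1.0]]
share [ 0.006 -0.005  0.008]
```

View pics/c4.png

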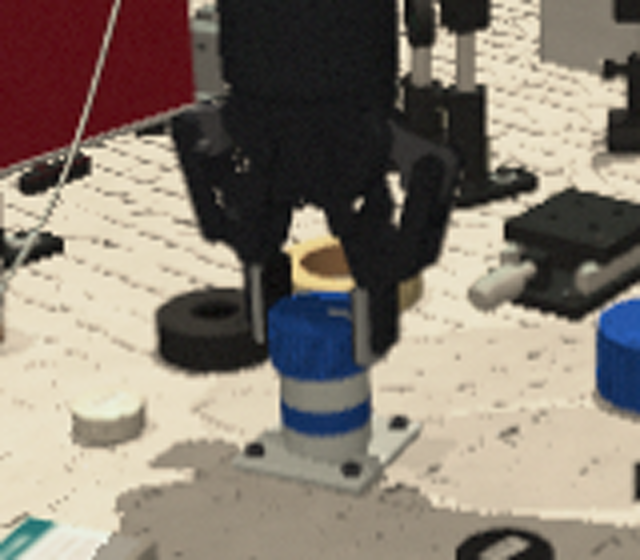

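The mark has turned with the jaws and is now at (340,312). The tips end a little above the lid's underside. Lifting straight up.

apply_moves([
  [[0, 0, -0.03], [0, 0, 0]],
  [[0, 0, -0.06], [0, 0, 0]],
  [[0, 0, -0.1], [0, 0, 0]],
  [[0, 0, -0.15], [0, 0, 0]],
  [[0, 0, -0.22], [0, 0, 0]],
  [[0, 0, -0.3], [0, 0, 0]],
  [[0, 0, -0.36], [0, 0, 0]],
  [[0, 0, -0.36], [0, 0, 0]],
])

```text
clock: 6.3
tcp_pos: [0.5355, 0.0821, 0.1656]
orientation: [1.918, 2.485, 0.003]
contact_force: [-0.7, -0.7, -0.7]
grip_width: 0.0439
gripper_force: 42.8
```

```bash
python3 st.py .525 .249 .070
python3 - <<'E'
from h import *
from bench import grab_frame
f=grab_frame('scene')
cv2.imwrite('pics/c5.png',cv2.resize(f['frame'][110:310,150:350,::-1],(600,600),interpolation=cv2.INTER_CUBIC))
E
```

```text
t 6.3 tcp [0.5355 0.0821 0.1656] j [ 0.373  0.492 -0.817  1.92   0.45   0.918 -0.408] F [-0.7 -0.7 -0.7] M [0.04 0.04 0.03] w 0.04385369069142237 42.758505418896675
[[-0.253, 0.967, 0.003], [0.967, 0.253, 0.0], [-0.001, 0.003, -1.0]]
share [0.657 0.127 0.382]
```

View pics/c5.png

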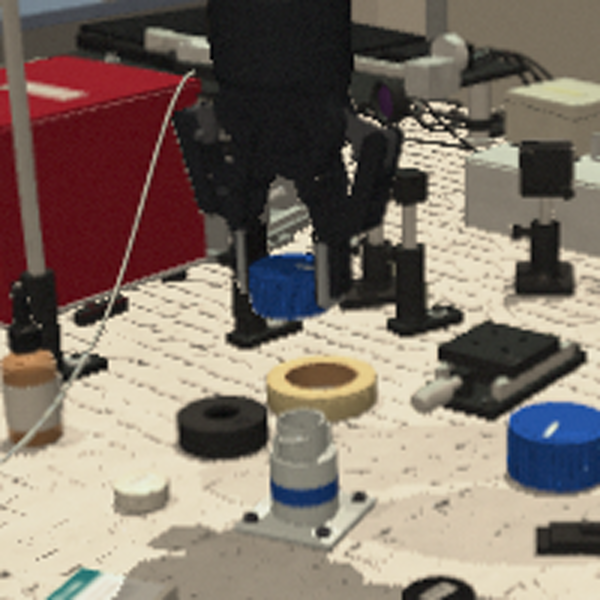

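The lid is off and level, at (290,285) in the crop, with the neck bare below it. Moving over to the packet.

apply_moves([
  [[0.2, 0.04, 0], [0, 0, 0]],
  [[0.4, 0.08, 0], [0, 0, 0]],
  [[0.55, 0.11, 0], [0, 0, 0]],
  [[0.661, 0.126, 0.1], [0, 0, 0]],
  [[0.661, 0.126, 0.22], [0, 0, 0]],
  [[0.661, 0.126, 0.32], [0, 0, 0]],
  [[0.661, 0.126, 0.4], [0, 0, 0]],
  [[0.661, 0.126, 0.4], [0, 0, 0]],
  [[0.661, 0.126, 0.4], [0, 0, 0]],
])

```text
clock: 7.48
tcp_pos: [0.5236, 0.2502, 0.0647]
orientation: [1.919, 2.487, 0.001]
contact_force: [0.6, 0.4, -0.1]
grip_width: 0.044
gripper_force: 42.7
```

```bash
python3 st.py .524 .25 .041
python3 - <<'E'
from h import *
from bench import grab_frame
f=grab_frame('scene')
print(proj(f,[.524,.25,.012]),proj(f,[.524,.25,.05]))
cv2.imwrite('pics/c6.png',cv2.resize(f['frame'][210:360,80:280,::-1],(800,600),interpolation=cv2.INTER_CUBIC))
E
```

```text
t 7.475 tcp [0.5236 0.2502 0.0647] j [-0.018  0.683 -0.717  1.888  0.614  0.803 -0.81 ] F [ 0.6  0.4 -0.1] M [-0.   -0.04 -0.05] w 0.043991028440405935 42.745013013482094
[[-0.254, 0.967, 0.001], [0.967, 0.254, 0.001], [0.0, 0.001, -1.0]]
share [-0.001  0.001  0.095]
[175.69700649 316.14722663] [172.97084847 294.8816296 ]
```

View pics/c6.png

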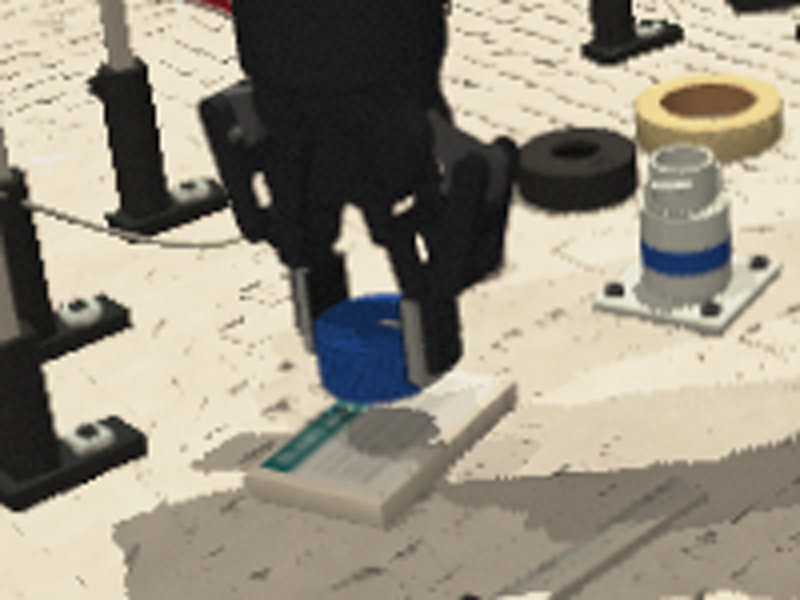

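The lid hangs over the packet. The packet's centre at about (382,430) in the crop agrees with my projected point to within about 1.5 px. Lowering.

apply_moves([
  [[0, 0, 0.03], [0, 0, 0]],
  [[0, 0, 0.06], [0, 0, 0]],
  [[0, 0, 0.08], [0, 0, 0]],
  [[0, 0, 0.088], [0, 0, 0]],
  [[0, 0, 0.094], [0, 0, 0]],
  [[0, 0, 0.097], [0, 0, 0]],
  [[0, 0, 0.097], [0, 0, 0]],
])

```text
clock: 8.4
tcp_pos: [0.5232, 0.2499, 0.0401]
orientation: [1.919, 2.487, 0.0]
contact_force: [-0.8, -0.5, 3.8]
grip_width: 0.0443
gripper_force: 43.0
```

Light contact, 3.8 N, at the expected height. Letting go.

apply_moves([
  [[0, 0, 0], [0, 0, 0]],
  [[0, 0, 0], [0, 0, 0]],
  [[0, 0, 0], [0, 0, 0]],
  [[0, 0, 0], [0, 0, 0]],
  [[0, 0, 0], [0, 0, 0]],
  [[0, 0, 0], [0, 0, 0]],
], jaw=1)

```text
clock: 9.15
tcp_pos: [0.5232, 0.2498, 0.0398]
orientation: [1.919, 2.487, 0.0]
contact_force: [-0.2, -0.0, -0.6]
grip_width: 0.0851
gripper_force: 0.0
```

apply_moves([
  [[0, 0, -0.05], [0, 0, 0]],
  [[0, 0, -0.1], [0, 0, 0]],
  [[0, 0, -0.2], [0, 0, 0]],
  [[0, 0, -0.35], [0, 0, 0]],
  [[0, 0, -0.5], [0, 0, 0]],
  [[0, 0, -0.65], [0, 0, 0]],
  [[0, 0, -0.65], [0, 0, 0]],
])

```text
clock: 10.02
tcp_pos: [0.5246, 0.2512, 0.2064]
orientation: [1.917, 2.485, 0.009]
contact_force: [-0.4, 0.3, -0.9]
grip_width: 0.0855
gripper_force: 0.0
```

```bash
python3 st.py .524 .25 .041
python3 - <<'E'
from h import *
from bench import grab_frame
f=grab_frame('scene')
print(proj(f,[.524,.25,.012]),proj(f,[.524,.25,.024]))
cv2.imwrite('pics/c7.png',cv2.resize(f['frame'][210:360,80:280,::-1],(800,600),interpolation=cv2.INTER_CUBIC))
E
```

```text
t 10.025 tcp [0.5246 0.2512 0.2064] j [ 0.082  0.507 -0.843  1.796  0.439  1.03  -0.672] F [-0.4  0.3 -0.9] M [-0.01  0.   -0.05] w 0.08546800020060964 0.0
[[-0.254, 0.967, 0.006], [0.967, 0.254, 0.003], [0.001, 0.007, -1.0]]
share [-0.005 -0.008  0.662]
[175.69700649 316.14722663] [174.8403885  309.52644788]
```

View pics/c7.png

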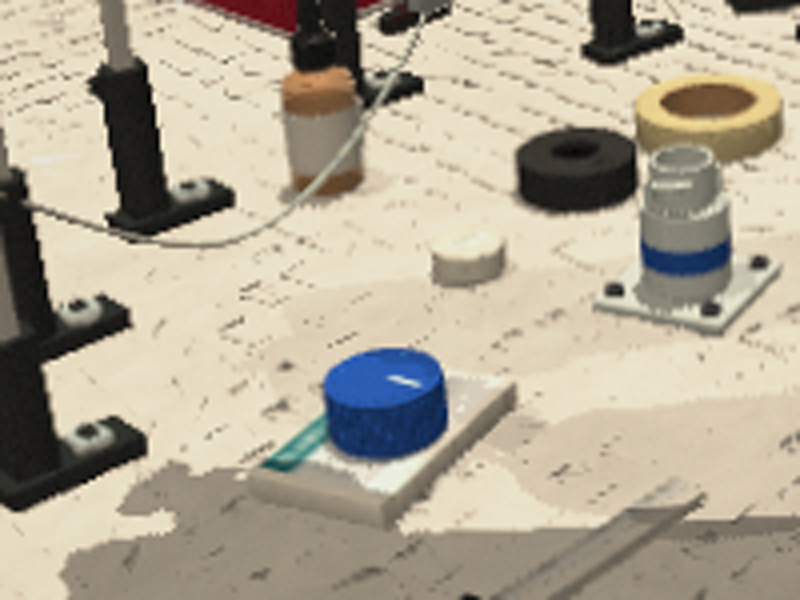

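The lid stands upright and centred on the packet, at (385,403) in the crop, and the gripper is clear. Handing in.

```bash
python3 -c "
from bench import job
print(job.hand_in())"
```

```text
the job is handed in; nothing more can be done
None
```

The blue lid is unscrewed, lifted off and released right way up on the middle of the lens tissue packet, the red-lidded canister was never approached, and the job is handed in (no verdict was returned).

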